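# Trolley wheel into a snap-in fork

## Task

Lift the trolley wheel off its rest and lower its axle into the two open slots of the blue fork, pressing it down past both spring catches until both ends sit fully home on the seats. Once it has bottomed, bear down on it with a steady 15 N for a second to bed it in, never pushing with as much as 40 N, then let go and leave the wheel in the fork. Leave the other tools where they lie.

Things in the scene. Friction and masses are not known exactly. Their poses are not given: they have to be found in the camera images.
- wheel_center (a point): Centre of the loose trolley wheel (0.4 to 0.65 kg), which stands upright on the rest, this point 86 mm above the worktop. Black tyre 160 mm in diameter, 30 mm wide, flat sides, yellow rim. Its y axis is the axle; x and z may point anywhere across it. Pinch the top of the tyre across its 30 mm width from above. The wheel is symmetrical.
- axle_end (a point): One end of the wheel's axle, 82 mm from the centre. Either side of the centre: hub boss 40 mm in diameter out to 22 mm, collar 20 mm in diameter out to 48 mm, then the bare steel axle, 12 mm in diameter, out to 82 mm, with a dark 20 mm nut on it from 72 to 78 mm. The bare part from 48 to 72 mm goes in the slots.
- rest: Fixed plywood plate 110x60x6 mm with two low steel bars (10 mm thick, 81 mm apart) that keep the wheel from rolling; origin under its centre on the worktop, y roughly along the axle.
- fork: Fixed blue wheel fork, upturned, on a steel plate 150x160x6 mm; origin under the plate's centre on the worktop, z up, y the direction the axle must take (either way round). Two upright cheeks, 60 mm wide in x and 12 mm thick, stand centred at y = +60 and -60 mm, inner faces 108 mm apart, tops at z = 141 mm.
- slot_l (a point): Middle of the slot's mouth in the cheek at +y, at the cheek's top (141 mm above the worktop). The slot is open upward: 30 mm wide at the mouth, narrowing to 15 mm within the top 10 mm, straight below. Axes as the fork's.
- slot_r (a point): The same in the cheek at -y.
- catches (a point): Point midway between the two slots at the catches' height, 117 mm above the worktop. In each slot a sprung 12 mm ball sticks 6 mm in from the +x wall at this height. The axle's centre meets the balls 8 mm above this point; they carry the wheel's weight and give way at a load of 10 to 14 N on both together (weight included); the axle is past when its centre is 2 mm below this point.
- lowest_seat (a point): Where the wheel's centre would come to lie with the brass seats at the bottom of the slots set lowest (92 mm above the worktop). Both seats have one common height, set differently each time and not reported: the seated wheel's centre lies 0 to 14 mm above this point. The seats are rigid: the stop must be felt. An axle on the seats is free of the balls.
- pliers: combination pliers with blue handles, 61x183x14 mm, lying flat behind the work; not part of the job; origin under its centre.
- wrench: adjustable wrench, 44x187x12 mm, lying flat behind the work; not part of the job; origin under its centre.
- drills: wooden drill stand with seven bits, 32x100x98 mm, standing behind the work; not part of the job; origin under its centre.
- tape: roll of black tape, 62x60x19 mm, lying flat; not part of the job; origin under its centre.
- screwdriver: red-handled screwdriver, 31x201x27 mm, lying to the left; not part of the job; origin under its centre.
- spanner: combination spanner, 22x160x8 mm, lying to the right; not part of the job; origin under its centre.
Things that resemble listed ones, but are neither listed nor needed, are in the scene too. Several things look just like the rest: the one meant starts farthest to the robot's right.

How it is judged:
By the outcome, as a careful person would: the job done as asked, in the order asked, and still so for the second after the job is handed in, with the robot touching nothing.
It also fails if it takes over 48 s, if anything falls off the work surface, if the arm or the gripper's body presses on something with over 40 N, if the wrist force passes 120 N, or if a joint passes its speed limit or range.

## Robot

A 7-joint arm with a two-finger parallel gripper is mounted at the origin on a cart in front of the work surface, level with it; the furniture and walls round the work are solid. World frame = base frame: x ahead of the robot, y to its left, z up, the work surface at z = 0. Lengths are in m, angles in rad, forces in N, time in s.
With the tool pointing down it reaches from about 0.4 to 0.875 m from the base axis. Payload 19.3 kg.
Tool frame: the origin (TCP) lies at the very end of the fingers, on their centre line; the grasp point (between the pads) lies 19 mm behind it; z points along the fingers, y is the direction in which the jaws open and shut (so a half turn about z gives the same grasp; the last joint's range is limited). The gripper opens to 85 mm and grips with 20 to 120 N. Pads are 22 mm wide; open, the fingers measure 114 mm over their backs; the gripper's body (76 mm by 85 mm) begins 54 mm behind the grasp point. The pads swing forward as they close: fully open they stand 13 mm farther back than shut.
Start: joints at [1.072, 0.521, -0.036, 1.599, 0.021, 1.021, -0.113], TCP at [0.26, -0.568, 0.231] pointing down, gripper open.
Joint ranges: [-2.91, 2.91], [-0.3, 2.13], [-1.5, 1.42], [0.17, 2.43], [-1.26, 4.41], [0.16, 1.93], [-2.52, 2.52]. Speed limits (rad/s): [1.89, 1.89, 2.39, 2.39, 3.01, 3.01, 3.01].

## Interface

Orientations are given as [roll, pitch, yaw] about the fixed x, y, z axes, in that order (R = Rz(yaw) Ry(pitch) Rx(roll)).
In Python, from workcell import bot, grab_frame, calibration, workorder gives the robot as it stands.
- The arm moves only by the tool move_arm, never from a script. Its arguments are lists of equal length, an entry for each row: "jaw": the closure in counts, from 0 (fully open) to 255 (shut); "dp": the shift along the tool's x, y, z in units of 800 mm (1.0 is 800 mm), a list of three; "rotation": the turn, a rotation vector about the tool's x, y, z in units of pi rad (1.0 is pi rad), a list of three. In form: {"jaw": [jaw, ...], "dp": [[dx, dy, dz], ...], "rotation": [[rx, ry, rz], ...]}. A call has 1 to 10 rows; each row shifts and turns the commanded pose from where the row before left it, along the tool's axes as they then stand; what a row does not reach is not made up. A row lasts 1/8 s, in which the tool goes at most 62.5 mm and 10.7 degrees, less where a joint would pass 70% of its speed; a pose out of reach is approached as far as the arm can. A call with a number of a shift or a turn outside -1 to 1 is refused whole. A call with a gripper value outside its range is refused whole. The fingers move at their own pace and stop on an object; "squeeze" is the grip in N (left out, the last holds). Time passes only in rows, so rows that do not move let the fingers close. It gives the time, the measured TCP pose, the force and the opening at its end, in the units of the state.
- bot.observe(): the state, without advancing time (a new reading comes with each control period).
- grab_frame(name): name is "side" or "top" or "wrist"; returns the picture (420x560x3 uint8, blue, green, red); there is no depth.
- calibration(name): a dict with "camera_matrix" (3x3 intrinsics, pixels), "T" (4x4, takes a point from camera to world coordinates). Camera axes: x right, y down, z forward; pixel columns grow to the right and rows downward; lengths in m; the calibration is good to about 2 mm. A picture is of the moment at which its call begins: read the wrist's pose just before it. calibration takes no time and is no camera call; for the wrist camera it gives the pose at the moment of the call.
- workorder.job_done(): hands the job in, once; it reports no verdict.
The state is a dict: "clock": time; "qpos": joint angles; "qd": joint speeds; "joint_efforts": joint torques, N m; "position": TCP position; "tool_rot": TCP orientation; "force": force on the tool from outside, world axes, zero at the start; "moment": the same for the moment, N m; "grip_width": finger opening in m.
Only numpy, scipy, OpenCV 4.12 (cv2) and the standard library are available. Lean on these libraries where they do the work, as an engineer would, in place of code of your own. Each camera call takes 0.05 s, during which the arm holds its last target. There are 200 camera calls.

## Working session

There is one attempt and no reset: what is moved stays moved. The work goes in short steps, Python scripts to look and compute and a tool call to move; the robot and the scene stay as the last step left them, time stands still between calls to the robot, and variables do not carry over. Pictures are saved under pics/ and viewed, about 8 in all and at most 12, crops included, and the job is handed in when it is done.

Besides the shell and the picture viewer there is one more tool, called after ">>>" as a command line: name --argument value ..., lists and objects as JSON in quotes. move_arm: Moves the arm, as the interface text tells. Shifts and turns lie within -1 to 1; 1 stands for 800 mm of shift or pi rad of turn. Its arguments: {"type":"object","properties":{"jaw":{"type":"array","items":{"type":"number"}},"dp":{"type":"array","items":{"type":"array","items":{"type":"number","minimum":-1,"maximum":1}}},"rotation":{"type":"array","items":{"type":"array","items":{"type":"number","minimum":-1,"maximum":1}}},"squeeze":{"type":"number"}},"required":["jaw","dp","rotation"]}

```bash
mkdir -p pics; ls
cat > h.py <<'E'
import numpy as np, cv2
from workcell import bot, grab_frame, calibration, workorder
def ray(name,u,v,cal=None):
    c=cal or calibration(name); K=np.array(c["camera_matrix"]); T=np.array(c["T"])
    d=T[:3,:3]@np.linalg.solve(K,[u,v,1.0]); return T[:3,3],d
def atz(name,u,v,z,cal=None):
    o,d=ray(name,u,v,cal); return o+d*(z-o[2])/d[2]
def proj(name,p,cal=None):
    c=cal or calibration(name); K=np.array(c["camera_matrix"]); T=np.array(c["T"])
    q=K@(T[:3,:3].T@(np.array(p)-T[:3,3])); return q[:2]/q[2]
def tri(obs):
    A=np.zeros((3,3));b=np.zeros(3)
    for n,u,v in obs:
        o,d=ray(n,u,v);d=d/np.linalg.norm(d);M=np.eye(3)-np.outer(d,d);A+=M;b+=M@o
    return np.linalg.solve(A,b)
E
python3 - <<'E'
from h import *
np.set_printoptions(precision=4,suppress=True)
s=bot.observe();print(s)
for n in("side","top"):
    cv2.imwrite(f"pics/{n}0.png",grab_frame(n)); print(n,calibration(n))
E
```

```text
pics
{'clock': 0.0, 'qpos': array([ 1.0718,  0.522 , -0.0363,  1.6   ,  0.0212,  1.0211, -0.1128]), 'qd': array([-0.0018,  0.0027, -0.0003, -0.0008,  0.0013, -0.0015,  0.0002]), 'joint_efforts': array([ -0.0016, -92.7119,   1.9787, -36.9932,   0.0177,   0.0082,
         0.    ]), 'position': array([ 0.2597, -0.5682,  0.2307]), 'tool_rot': array([-3.1405,  0.0001,  0.4288]), 'force': array([-0.4383,  0.2401, -0.8043]), 'moment': array([-0.0101, -0.0177,  0.0429]), 'grip_width': 0.08592377789869149}
side {'camera_matrix': array([[529.3236,   0.    , 273.8384],
       [  0.    , 529.3236, 206.7232],
       [  0.    ,   0.    ,   1.    ]]), 'T': array([[-0.0483, -0.8177,  0.5736, -0.4164],
       [-0.9987,  0.0485, -0.0149,  0.0287],
       [-0.0156, -0.5736, -0.819 ,  1.5945],
       [ 0.    ,  0.    ,  0.    ,  1.    ]])}
top {'camera_matrix': array([[381.4002,   0.    , 277.1934],
       [  0.    , 381.4002, 207.9076],
       [  0.    ,   0.    ,   1.    ]]), 'T': array([[-0.0021, -0.9957,  0.0925,  0.5377],
       [-0.9998,  0.0004, -0.0189,  0.0186],
       [ 0.0188, -0.0925, -0.9955,  1.1678],
       [ 0.    ,  0.    ,  0.    ,  1.    ]])}
```

Run:
```python
import cv2,numpy as np
a=cv2.imread("pics/top0.png");b=cv2.imread("pics/side0.png")
cv2.imwrite("pics/top1.png",cv2.resize(a,(800,600),interpolation=cv2.INTER_CUBIC));cv2.imwrite("pics/side1.png",cv2.resize(b,(800,600),interpolation=cv2.INTER_CUBIC))
```

```text
(no output)
```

View pics/top1.png

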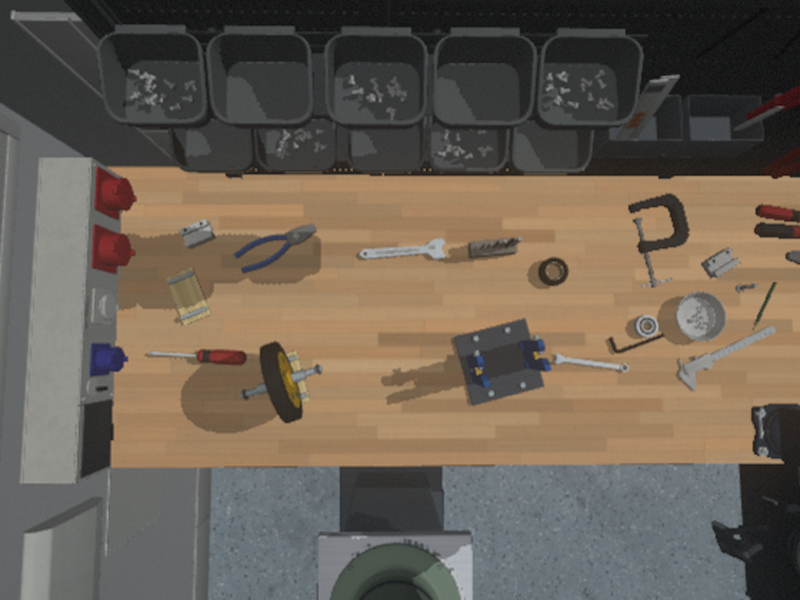

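View pics/side1.png

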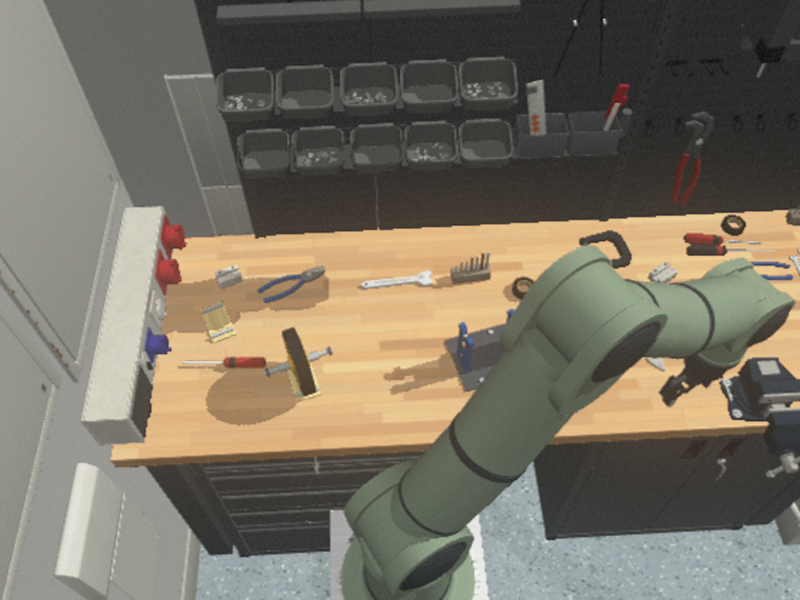

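The top view shows the wheel at about (290,375) in the 800-px picture. It stands on the rest nearer the robot's right. The lookalike rest at (188,297) is empty and farther left, so the wheel's rest is the one meant. The fork is at about (503,360). I'll confirm both in an enlarged crop.

Run:
```python
import cv2,numpy as np
a=cv2.imread("pics/top0.png")
w=cv2.resize(a[225:305,160:240],(400,400),interpolation=cv2.INTER_CUBIC)
f=cv2.resize(a[215:295,310:390],(400,400),interpolation=cv2.INTER_CUBIC)
cv2.imwrite("pics/c1.png",np.hstack([w,f]))
```

```text
(no output)
```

View pics/c1.png

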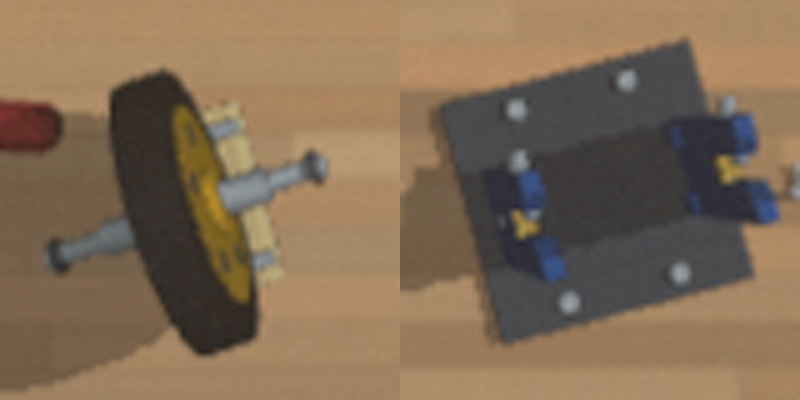

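The wheel stands on its rest, with axle ends at crop (50,256) and (320,165). The fork plate corners are at crop (442,103), (690,40), (753,275) and (500,343). The prong tops are about (533,187)/(550,262) and (743,132)/(763,207).

Run:
```python
from h import *
np.set_printoptions(precision=4,suppress=True)
W=lambda u,v:(160+u/5-.4,225+v/5-.4)
F=lambda u,v:(310+(u-400)/5-.4,215+v/5-.4)
a=atz("top",*W(50,256),.086);b=atz("top",*W(320,165),.086)
d=b-a;print("axle",a,b,np.linalg.norm(d),"mid",(a+b)/2,"ang",np.degrees(np.arctan2(d[1],d[0])))
c=[atz("top",*F(*p),.006) for p in((442,103),(690,40),(753,275),(500,343))]
print("plate",c,"ctr",np.mean(c,0),[ (np.linalg.norm(c[i]-c[i-1]),np.degrees(np.arctan2(*(c[i]-c[i-1])[1::-1]))) for i in range(4)])
l=[atz("top",*F(*p),.141) for p in((533,187),(550,262),(743,132),(763,207))]
L=(l[0]+l[1])/2;R=(l[2]+l[3])/2;d=R-L
print("slots",L,R,np.linalg.norm(d),(L+R)/2,np.degrees(np.arctan2(d[1],d[0])))
```

```text
axle [0.4482 0.2985 0.086 ] [0.4981 0.1489 0.086 ] 0.15776050886969378 mid [0.4732 0.2237 0.086 ] ang -71.54734611791542
plate [array([ 0.5621, -0.1276,  0.006 ]), array([ 0.6003, -0.2803,  0.006 ]), array([ 0.4578, -0.3152,  0.006 ]), array([ 0.4178, -0.1609,  0.006 ])] ctr [ 0.5095 -0.221   0.006 ] [(np.float64(0.14810633849490823), np.float64(12.987175474117429)), (np.float64(0.15741637794956315), np.float64(-75.94183440332517)), (np.float64(0.14675484452794338), np.float64(-166.23786727166492)), (np.float64(0.15943195088871204), np.float64(104.53526923907991))]
slots [ 0.4943 -0.1632  0.141 ] [ 0.5233 -0.2779  0.141 ] 0.11831845965643414 [ 0.5088 -0.2206  0.141 ] -75.79625741542873
```

>>> move_arm --jaw '[0,0,0,0,0,0,0,0,0,0]' --dp '[[0,0,-0.03],[0.048,-0.03,-0.01],[0.048,-0.03,-0.01],[0.048,-0.03,0],[0.048,-0.03,0],[0.048,-0.03,0],[0.048,-0.03,0],[0.048,-0.03,0],[0.048,-0.03,0],[0.048,-0.03,0]]' --rotation '[[0,0,0.034],[0,0,0],[0,0,0],[0,0,0],[0,0,0],[0,0,0],[0,0,0],[0,0,0],[0,0,0],[0,0,0]]'

```text
clock: 1.35
position: [0.52, -0.2529, 0.2711]
tool_rot: [-3.141, 0.0, 0.322]
force: [0.5, 0.0, 0.4]
grip_width: 0.0854
```

Run:
```python
from h import *
import pickle
c=calibration("wrist");cv2.imwrite("pics/wf.png",grab_frame("wrist"));pickle.dump(c,open("wf.pkl","wb"));print(c,proj("wrist",[.509,-.221,.14],c))
```

```text
{'camera_matrix': array([[323.36771214,   0.        , 276.12260567],
       [  0.        , 323.36771214, 209.3214584 ],
       [  0.        ,   0.        ,   1.        ]]), 'T': array([[ 3.15370559e-01, -9.16257360e-01, -2.47009840e-01,
         5.82673344e-01],
       [-9.48968597e-01, -3.04467947e-01, -8.22062777e-02,
        -2.32315767e-01],
       [ 1.15528263e-04,  2.60330021e-01, -9.65519688e-01,
         4.13469152e-01],
       [ 0.00000000e+00,  0.00000000e+00,  0.00000000e+00,
         1.00000000e+00]])} [237.03410702 201.12106861]
```

>>> move_arm --jaw '[0,0,0,0,0,0,0,0,0,0]' --dp '[[0.0133,-0.0584,0],[0.0133,-0.0584,0],[0.0133,-0.0584,0],[0.0133,-0.0584,0],[0.0133,-0.0584,0],[0.0133,-0.0584,0],[0.0133,-0.0584,0],[0.0133,-0.0584,0],[0.0133,-0.0584,0],[0.0133,-0.0584,0]]' --rotation '[[0,0,0],[0,0,0],[0,0,0],[0,0,0],[0,0,0],[0,0,0],[0,0,0],[0,0,0],[0,0,0],[0,0,0]]'

```text
clock: 2.65
position: [0.4721, 0.2239, 0.2712]
tool_rot: [3.141, 0.0, 0.322]
force: [0.4, -0.3, 0.3]
grip_width: 0.0853
```

Run:
```python
from h import *
import pickle
grab_frame("wrist");grab_frame("wrist")
s=bot.observe();print(s["position"],s["tool_rot"],s["clock"])
c=calibration("wrist");a=grab_frame("wrist");cv2.imwrite("pics/ww.png",a);pickle.dump(c,open("ww.pkl","wb"))
f=cv2.imread("pics/wf.png")
cv2.imwrite("pics/c2.png",np.vstack([a,f])[:, :] if 0 else np.hstack([cv2.resize(a,(400,300)),cv2.resize(f,(400,300))]))
```

```text
[0.47103277 0.22753457 0.27107447] [-3.13948841e+00  1.59500984e-04  3.27900405e-01] 2.75
```

View pics/c2.png

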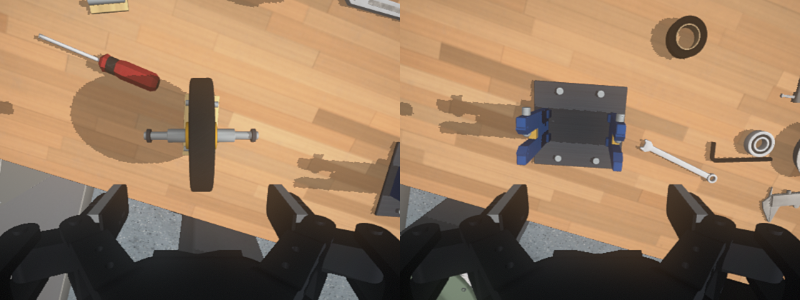

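The wrist view shows the axle level across the picture, from (147,135) to (256,135), with the tyre centred between the fingers. The fork picture shows both cheeks. I'll enlarge both for a refined measurement.

Run:
```python
import cv2,numpy as np
a=cv2.imread("pics/ww.png");f=cv2.imread("pics/wf.png")
A=cv2.resize(a[90:290,190:390],(400,400),interpolation=cv2.INTER_CUBIC)
F=cv2.resize(f[100:260,150:310],None,fx=2.5,fy=2.5,interpolation=cv2.INTER_CUBIC)
cv2.imwrite("pics/c3.png",np.hstack([A,F]))
```

```text
(no output)
```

View pics/c3.png

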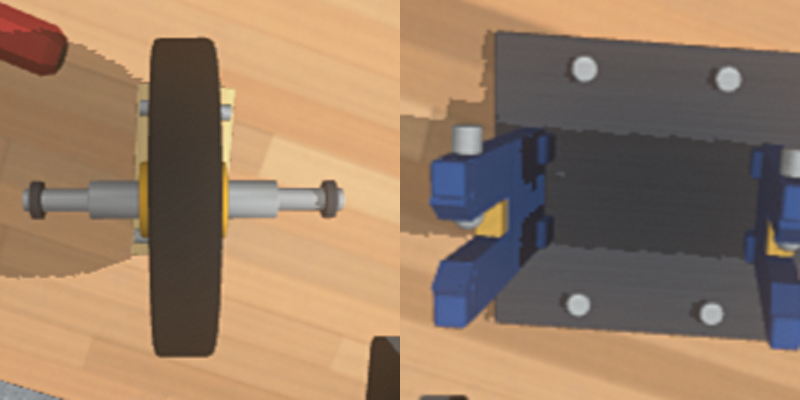

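Run:
```python
from h import *
import pickle
np.set_printoptions(precision=4,suppress=True)
c=pickle.load(open("ww.pkl","rb"));p=lambda u,v:(190+u/2-.25,90+v/2-.25)
a=atz("",*p(23,199),.086,c);b=atz("",*p(345,199),.086,c);d=b-a
print("axle",np.linalg.norm(d),(a+b)/2,np.degrees(np.arctan2(d[1],d[0])))
for q in((150,45),(214,45),(150,350),(218,350)):print(atz("",*p(*q),.12,c))
c=pickle.load(open("wf.pkl","rb"));f=cv2.imread("pics/wf.png")
th=np.radians(-75.9+90);R=np.array([[np.cos(th),-np.sin(th)],[np.sin(th),np.cos(th)]])
S=5;x0,y0,w,h=158,132,160,112
I=cv2.resize(f[y0:y0+h,x0:x0+w],None,fx=S,fy=S,interpolation=cv2.INTER_CUBIC)
def poly(pts,col):
    P=[]
    for x,y,z in pts:
        xy=R@[x,y]+[.509,-.221];u=proj("",[*xy,z],c);P.append(((u-[x0,y0])*S+S/2-.5).round().astype(int))
    cv2.polylines(I,[np.array(P)],True,col,1)
for sy in(1,-1):
  for sx in(1,-1):
    poly([(sx*a,sy*b,.141) for a,b in((30,54),(30,66),(15,66),(15,54))] if 0 else [(sx*a/1e3,sy*b/1e3,.141) for a,b in((30,54),(30,66),(15,66),(15,54))],(0,255,0))
poly([(a/1e3,b/1e3,.006) for a,b in((75,80),(75,-80),(-75,-80),(-75,80))],(0,0,255))
cv2.imwrite("pics/c4.png",I)
```

```text
axle 0.16606087316969614 [0.4721 0.2219 0.086 ] -71.25058809533563
[0.5382 0.2608 0.12  ]
[0.5471 0.2344 0.12  ]
[0.4014 0.2158 0.12  ]
[0.4122 0.1841 0.12  ]
```

View pics/c4.png

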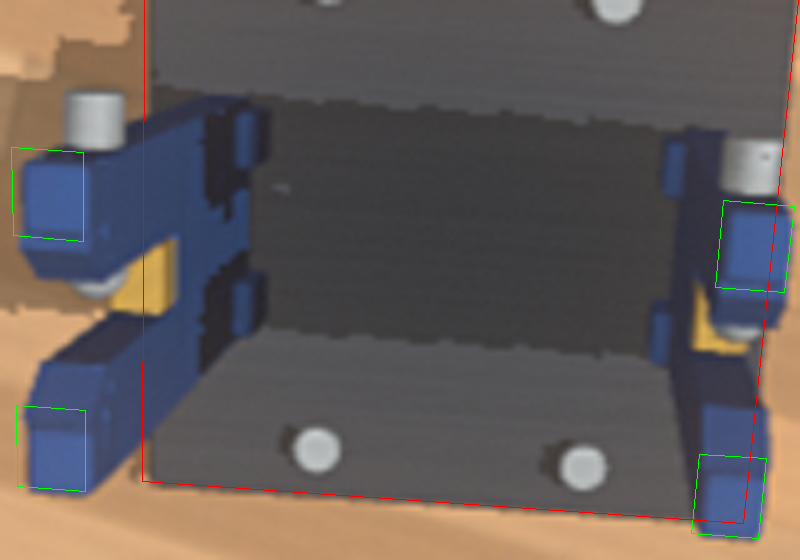

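>>> move_arm --jaw '[0,0,0,0,0,0]' --dp '[[0,0,0.04],[0,0,0.04],[0,0,0.04],[0,0,0.03],[0,0,0],[0,0,0]]' --rotation '[[0,0,0],[0,0,0],[0,0,0],[0,0,0],[0,0,0],[0,0,0]]'

```text
clock: 3.55
position: [0.4729, 0.2224, 0.1522]
tool_rot: [3.142, -0.001, 0.321]
force: [0.1, 0.4, -0.6]
grip_width: 0.0855
```

Run:
```python
from h import *
np.set_printoptions(precision=4,suppress=True)
for i in range(3):
    s=bot.observe();print(s["position"],s["tool_rot"],s["force"],s["clock"])
    if i<2: a=grab_frame("side")
a=a[200:300,180:260];c=calibration("wrist");w=grab_frame("wrist");
import pickle;pickle.dump(c,open("w5.pkl","wb"))
cv2.imwrite("pics/c5.png",np.hstack([cv2.resize(a,(320,400),interpolation=cv2.INTER_CUBIC),cv2.resize(w[60:310,150:400],(400,400))]))
```

```text
[0.4729 0.2224 0.1522] [ 3.1416 -0.0008  0.3213] [ 0.125   0.3791 -0.5945] 3.55
[0.473  0.2226 0.1524] [-3.1415 -0.0014  0.3214] [ 0.2625 -0.5212 -0.8479] 3.6
[0.473  0.2227 0.1524] [-3.1415 -0.0016  0.3215] [-0.4482 -0.2758  0.2135] 3.65
```

View pics/c5.png

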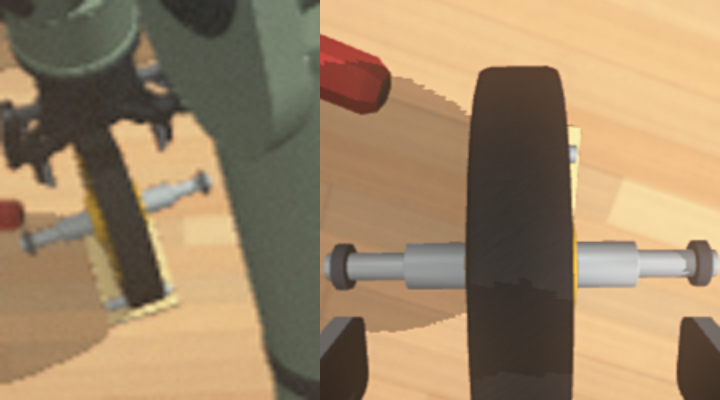

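The tyre is centred between the fingers. The nuts are at crop (343,266) and (699,262).

Run:
```python
from h import *
import pickle
c=pickle.load(open("w5.pkl","rb"));p=lambda u,v:(150+(u-320)/1.6,60+v/1.6)
a=atz("",*p(343,266),.086,c);b=atz("",*p(699,262),.086,c);d=b-a
print(np.linalg.norm(d),(a+b)/2,np.degrees(np.arctan2(d[1],d[0])))
```

```text
0.15073613219601661 [0.47182477 0.22244841 0.086     ] -70.9657008496692
```

>>> move_arm --jaw '[0,0,255,255,255,255,255,255]' --dp '[[-0.001,0,0.0265],[0,0,0],[0,0,0],[0,0,0],[0,0,0],[0,0,0],[0,0,0],[0,0,0]]' --rotation '[[0,0,-0.002],[0,0,0],[0,0,0],[0,0,0],[0,0,0],[0,0,0],[0,0,0],[0,0,0]]' --squeeze 100

```text
clock: 4.7
position: [0.472, 0.2226, 0.1307]
tool_rot: [-3.142, -0.001, 0.328]
force: [-1.7, -0.1, 9.6]
grip_width: 0.0291
```

>>> move_arm --jaw '[255,255,255,255,255,255]' --dp '[[0,0,-0.01],[0,0,-0.03],[0,0,-0.06],[0,0,-0.06],[0,0,-0.055],[0,0,0]]' --rotation '[[0,0,0],[0,0,0],[0,0,0],[0,0,0],[0,0,0],[0,0,0]]'

```text
clock: 5.45
position: [0.4725, 0.223, 0.3051]
tool_rot: [-3.141, -0.005, 0.328]
force: [0.5, 0.2, -6.1]
grip_width: 0.0288
```

>>> move_arm --jaw '[255,255,255,255,255,255,255,255,255,255]' --dp '[[0,0,0],[-0.006,0.035,0],[-0.0114,0.068,0],[-0.0114,0.068,0],[-0.0114,0.068,0],[-0.0114,0.068,0],[-0.0114,0.068,0],[-0.0114,0.068,0],[-0.0114,0.068,0],[-0.0058,0.038,0]]' --rotation '[[0,0,0.0258],[0,0,0],[0,0,0],[0,0,0],[0,0,0],[0,0,0],[0,0,0],[0,0,0],[0,0,0],[0,0,0]]'

```text
clock: 6.7
position: [0.507, -0.2241, 0.3007]
tool_rot: [-3.141, 0.002, 0.245]
force: [1.1, 0.8, -4.9]
grip_width: 0.0292
```

>>> move_arm --jaw '[255,255,255,255]' --dp '[[0,0,0.03],[0,0,0.03],[0,0,0],[0,0,0]]' --rotation '[[0,0,0],[0,0,0],[0,0,0],[0,0,0]]'

```text
clock: 7.2
position: [0.5082, -0.2213, 0.2545]
tool_rot: [-3.142, 0.0, 0.247]
force: [-0.6, -0.1, -4.1]
grip_width: 0.029
```

Run:
```python
from h import *
import pickle
np.set_printoptions(precision=4,suppress=True)
grab_frame("side")
s=bot.observe();print(s["position"],s["tool_rot"],s["force"],s["clock"])
cal=calibration("wrist");w=grab_frame("wrist");t=grab_frame("top");pickle.dump(cal,open("w6.pkl","wb"))
c=np.array(s["position"])-[0,0,.045]
y=np.array([np.sin(s["tool_rot"][2]),-np.cos(s["tool_rot"][2]),0])
for q in(-.082,0,.082):print(proj("wrist",c+q*y,cal),proj("top",c+q*y))
cv2.imwrite("pics/w6.png",w);cv2.imwrite("pics/t6.png",t)
cv2.imwrite("pics/c6.png",np.hstack([cv2.resize(w[60:310,130:430],None,fx=1.6,fy=1.6,interpolation=cv2.INTER_CUBIC),cv2.resize(t[215:295,320:384],(320,400),interpolation=cv2.INTER_CUBIC)]))
```

```text
[ 0.5084 -0.2213  0.2548] [ 3.1412 -0.0006  0.2473] [ 0.5454  0.4397 -4.9478] 7.25
[141.8105 233.9191] [334.2831 263.09  ]
[275.6958 233.7479] [365.7918 254.9059]
[409.5309 233.5768] [397.0798 246.779 ]
```

View pics/c6.png

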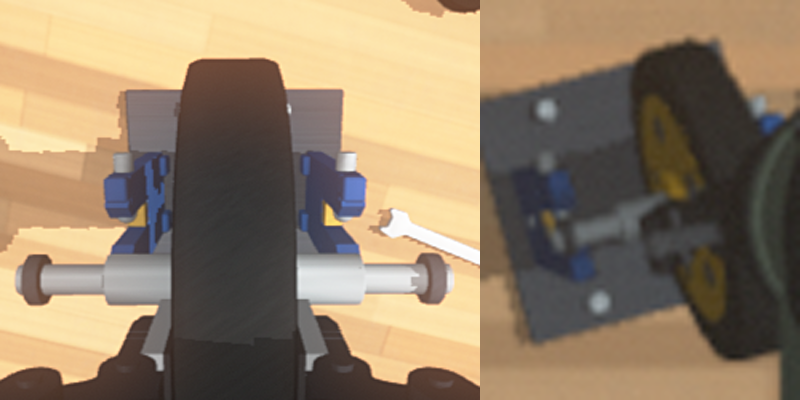

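>>> move_arm --jaw '[255,255,255,255,255,255,255,255]' --dp '[[0,0,0.03],[0,0,0.03],[0,0,0.015],[0,0,0.005],[0,0,0.005],[0,0,0.005],[0,0,0],[0,0,0]]' --rotation '[[0,0,0],[0,0,0],[0,0,0],[0,0,0],[0,0,0],[0,0,0],[0,0,0],[0,0,0]]'

```text
clock: 8.35
position: [0.5082, -0.2214, 0.1823]
tool_rot: [3.141, -0.0, 0.247]
force: [0.1, -0.5, -5.3]
grip_width: 0.0286
```

Run:
```python
from h import *
np.set_printoptions(precision=4,suppress=True)
for i in range(2):
    s=bot.observe();print(s["position"],s["tool_rot"],s["force"],s["moment"],s["clock"])
    if i<1: t=grab_frame("side");w=grab_frame("wrist")
cv2.imwrite("pics/c7.png",np.hstack([cv2.resize(w[60:310,130:430],None,fx=1.6,fy=1.6,interpolation=cv2.INTER_CUBIC),cv2.resize(t[205:285,300:364],(320,400),interpolation=cv2.INTER_CUBIC)]))
```

```text
[ 0.5082 -0.2214  0.1823] [ 3.1414 -0.0003  0.2472] [ 0.0805 -0.4888 -5.307 ] [ 0.0102 -0.0212  0.0697] 8.35
[ 0.5082 -0.2214  0.1823] [ 3.1414 -0.0003  0.2472] [ 0.3964  0.3929 -4.5949] [-0.0305  0.0369  0.0133] 8.45
```

View pics/c7.png

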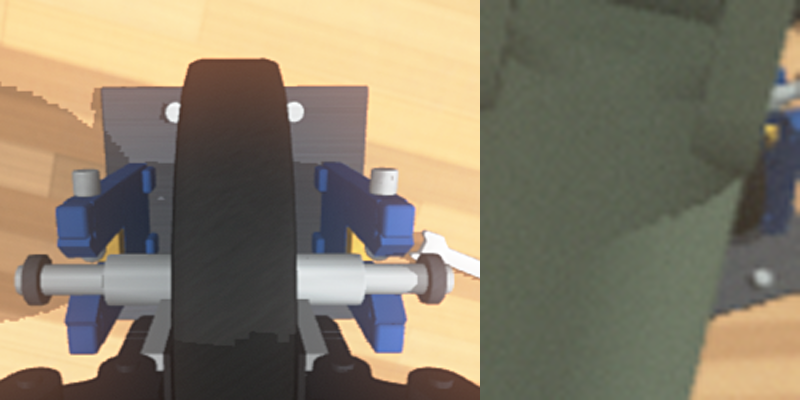

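The axle is level in both slot mouths: it sits at rows 265–294 and the mouth edges are at about 255 and 298. Side play is even and there is no lateral force, so I'm going on down.

>>> move_arm --jaw '[255,255,255,255,255]' --dp '[[0,0,0.0035],[0,0,0.0035],[0,0,0.003],[0,0,0],[0,0,0]]' --rotation '[[0,0,0],[0,0,0],[0,0,0],[0,0,0],[0,0,0]]'

```text
clock: 9.07
position: [0.5081, -0.2213, 0.1741]
tool_rot: [-3.142, -0.0, 0.247]
force: [0.5, -0.3, -5.4]
grip_width: 0.0288
```

>>> move_arm --jaw '[255,255,255,255,255]' --dp '[[0,0,0.002],[0,0,0.002],[0,0,0.002],[0,0,0.002],[0,0,0]]' --rotation '[[0,0,0],[0,0,0],[0,0,0],[0,0,0],[0,0,0]]'

```text
clock: 9.7
position: [0.5067, -0.222, 0.1675]
tool_rot: [-3.141, 0.003, 0.247]
force: [-8.2, -3.9, -0.3]
grip_width: 0.0287
```

>>> move_arm --jaw '[255,255,255,255]' --dp '[[0,0,0.002],[0,0,0.002],[0,0,0.002],[0,0,0]]' --rotation '[[0,0,0],[0,0,0],[0,0,0],[0,0,0]]'

```text
clock: 10.2
position: [0.5066, -0.222, 0.1625]
tool_rot: [-3.141, 0.003, 0.247]
force: [-7.3, -2.9, -1.8]
grip_width: 0.0288
```

>>> move_arm --jaw '[255,255,255,255,255]' --dp '[[0,0,0.0025],[0,0,0.0025],[0,0,0.0025],[0,0,0.0025],[0,0,0]]' --rotation '[[0,0,0],[0,0,0],[0,0,0],[0,0,0],[0,0,0]]'

```text
clock: 10.82
position: [0.5069, -0.2215, 0.1541]
tool_rot: [-3.141, 0.002, 0.247]
force: [-5.5, -2.3, -14.2]
grip_width: 0.0291
```

>>> move_arm --jaw '[255,255,255,255]' --dp '[[0,0,0.0015],[0,0,0.0015],[0,0,0.0015],[0,0,0]]' --rotation '[[0,0,0],[0,0,0],[0,0,0],[0,0,0]]'

```text
clock: 11.32
position: [0.5086, -0.2213, 0.1515]
tool_rot: [3.141, -0.001, 0.247]
force: [0.2, 0.3, -4.6]
grip_width: 0.0287
```

Past the catches, with only the weight on the gripper. I'll feel for the seat in small steps.

>>> move_arm --jaw '[255,255,255,255]' --dp '[[0,0,0.001],[0,0,0.001],[0,0,0.001],[0,0,0]]' --rotation '[[0,0,0],[0,0,0],[0,0,0],[0,0,0]]'

```text
clock: 11.82
position: [0.5081, -0.2213, 0.1488]
tool_rot: [-3.142, 0.0, 0.247]
force: [-0.3, -0.4, -5.6]
grip_width: 0.0288
```

>>> move_arm --jaw '[255,255,255,255]' --dp '[[0,0,0.001],[0,0,0.001],[0,0,0.001],[0,0,0]]' --rotation '[[0,0,0],[0,0,0],[0,0,0],[0,0,0]]'

```text
clock: 12.32
position: [0.5081, -0.2213, 0.1464]
tool_rot: [-3.142, 0.0, 0.247]
force: [0.2, 0.4, -5.6]
grip_width: 0.0287
```

>>> move_arm --jaw '[255,255,255,255]' --dp '[[0,0,0.001],[0,0,0.001],[0,0,0.001],[0,0,0]]' --rotation '[[0,0,0],[0,0,0],[0,0,0],[0,0,0]]'

```text
clock: 12.82
position: [0.508, -0.2213, 0.144]
tool_rot: [-3.141, 0.0, 0.247]
force: [-0.6, 0.2, -4.8]
grip_width: 0.0289
```

>>> move_arm --jaw '[255,255,255,255]' --dp '[[0,0,0.001],[0,0,0.001],[0,0,0.001],[0,0,0]]' --rotation '[[0,0,0],[0,0,0],[0,0,0],[0,0,0]]'

```text
clock: 13.32
position: [0.508, -0.2213, 0.1416]
tool_rot: [-3.141, 0.0, 0.247]
force: [0.1, 0.3, -5.3]
grip_width: 0.0288
```

>>> move_arm --jaw '[255,255,255]' --dp '[[0,0,0.001],[0,0,0.0005],[0,0,0]]' --rotation '[[0,0,0],[0,0,0],[0,0,0]]'

```text
clock: 13.7
position: [0.5083, -0.2213, 0.1411]
tool_rot: [3.141, -0.001, 0.247]
force: [-2.9, 1.7, 7.2]
grip_width: 0.0286
```

>>> move_arm --jaw '[255,255,255]' --dp '[[0,0,0.001],[0,0,0.0005],[0,0,0]]' --rotation '[[0,0,0],[0,0,0],[0,0,0]]'

```text
clock: 14.08
position: [0.5086, -0.2214, 0.1409]
tool_rot: [3.141, -0.001, 0.247]
force: [-7.8, 3.0, 26.4]
grip_width: 0.0287
```

>>> move_arm --jaw '[255,255]' --dp '[[0,0,-0.0009],[0,0,0]]' --rotation '[[0,0,0],[0,0,0]]'

```text
clock: 14.32
position: [0.5084, -0.2214, 0.141]
tool_rot: [3.141, -0.001, 0.247]
force: [-5.0, 2.5, 14.3]
grip_width: 0.0291
```

>>> move_arm --jaw '[255,255,255,255,255,255,255,255,255,255]' --dp '[[0,0,0.0001],[0,0,0],[0,0,0],[0,0,0],[0,0,0],[0,0,0],[0,0,0],[0,0,0],[0,0,0],[0,0,0]]' --rotation '[[0,0,0],[0,0,0],[0,0,0],[0,0,0],[0,0,0],[0,0,0],[0,0,0],[0,0,0],[0,0,0],[0,0,0]]'

```text
clock: 15.58
position: [0.5084, -0.2213, 0.141]
tool_rot: [3.141, -0.001, 0.247]
force: [-4.7, 2.2, 16.1]
grip_width: 0.0287
```

>>> move_arm --jaw '[255,255,130,130,130,130]' --dp '[[0,0,-0.0011],[0,0,0],[0,0,0],[0,0,0],[0,0,0],[0,0,0]]' --rotation '[[0,0,0],[0,0,0],[0,0,0],[0,0,0],[0,0,0],[0,0,0]]'

```text
clock: 16.32
position: [0.5081, -0.2213, 0.1408]
tool_rot: [-3.142, -0.0, 0.247]
force: [0.3, 0.4, -0.2]
grip_width: 0.0416
```

>>> move_arm --jaw '[130,130,130,130,130,0,0,0]' --dp '[[0,0,-0.01],[0,0,-0.02],[0,0,-0.04],[0,0,-0.05],[0,0,-0.05],[0,0,0],[0,0,0],[0,0,0]]' --rotation '[[0,0,0],[0,0,0],[0,0,0],[0,0,0],[0,0,0],[0,0,0],[0,0,0],[0,0,0]]'

```text
clock: 17.32
position: [0.5077, -0.2212, 0.2763]
tool_rot: [-3.141, 0.001, 0.247]
force: [0.2, 0.2, -0.2]
grip_width: 0.0854
```

Run:
```python
from h import *
np.set_printoptions(precision=4,suppress=True)
s=bot.observe();print(s["position"],s["force"],s["clock"])
cal=calibration("wrist");w=grab_frame("wrist")
y=np.array([np.sin(.2473),-np.cos(.2473),0])
for z in(.0963,.11,.125):print([proj("wrist",np.array([.5082,-.2213,z])+q*y,cal) for q in(-.082,.082)])
cv2.imwrite("pics/c8.png",cv2.resize(w[90:290,150:400],(800,640))[:600])
```

```text
[ 0.5077 -0.2212  0.2763] [ 0.2452  0.2053 -0.2036] 17.325
[array([195.4029, 188.9829]), array([356.9748, 188.8175])]
[array([192.0099, 191.7983]), array([360.3654, 191.6269])]
[array([187.9526, 195.1651]), array([364.4201, 194.9866])]
```

View pics/c8.png

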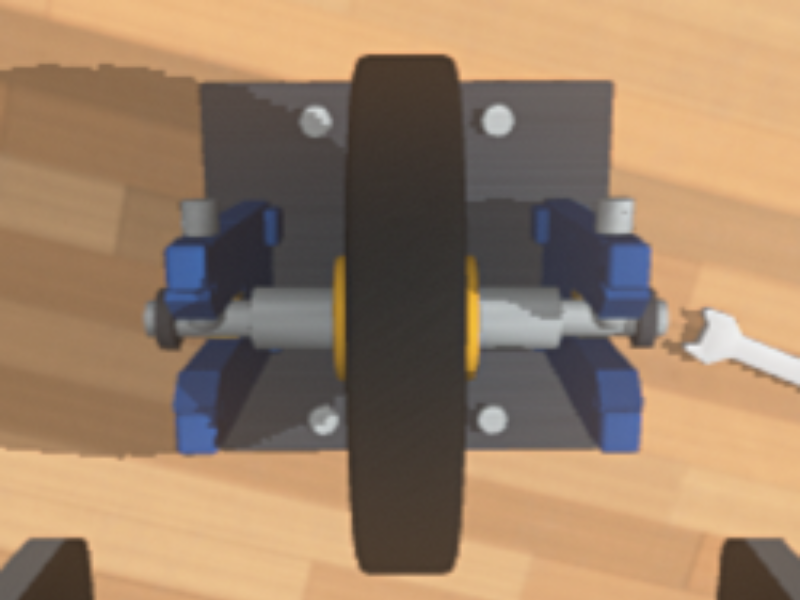

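Both axle ends lie in the slots, at crop (145,318) and (668,318). That is px (195.3,189.4) and (358.8,189.4), against the predicted (195.4,189.0) and (357.0,188.8) for the felt seat height. The wheel is level and the gripper is clear, so I'm handing in.

```bash
python3 -c "
from workcell import workorder,bot
print(workorder.job_done(), bot.observe()['clock'])"
```

```text
the job is handed in; nothing more can be done
the job is handed in; nothing more can be done
```

The trolley wheel is in the blue fork with both axle ends on the seats, and the job is handed in at about 17.4 s of the 48 s allowed. I lifted the wheel off the right-hand rest, lowered it past both catches and felt a rigid stop with the wheel's centre about 96 mm above the worktop.

- **Pressing:** While feeling for the stop I briefly read about 26 N. I then backed off and read 14.3 N before and 16.1 N after a hold of about 1.25 s. The highest reading was 26.4 N, but readings came only at the end of each move, so a short peak in between would not show.
- **Side force:** A side force of about 5 N came with the press and was gone after release.
- **Last checks:** The last wrist picture shows both axle ends level in the slots, within about 2 px of where the felt height predicts. The gripper was open and clear, about 10 cm above the wheel, reading no force. I did not reach for any of the other tools.

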